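# Slide the dish under the magnifier bridge and press its key

### The arm

A 6-joint arm with a two-finger parallel gripper is mounted at the origin on a cart in front of the work surface, level with it; the furniture and walls round the work are solid. World frame = base frame: x ahead of the robot, y to its left, z up, the work surface at z = 0. Lengths are in m, angles in degrees, forces in N, time in s.
With the tool pointing down it reaches from about 0.375 to 0.9 m from the base axis. Payload 3.1 kg.
Tool frame: the origin (TCP) lies at the very end of the fingers, on their centre line; the grasp point (between the pads) lies 19 mm behind it; x points along the fingers, z is the direction in which the jaws open and shut, and the axes are right-handed (so a half turn about x gives the same grasp; the last joint's range is limited). The gripper opens to 87 mm and grips with 3 to 60 N. Pads are 19 mm wide; open, the fingers measure 117 mm over their backs; the gripper's body (75 mm by 190 mm) begins 51 mm behind the grasp point.
Start: joints at [-87.004, 30.224, 82.088, -0, 67.689, -10.227], TCP at [0.143, -0.608, 0.223] pointing down, gripper open.
Joint ranges: [-176.69, 176.69], [-43.24, 126.21], [12.49, 139.97], [-82, 262], [0, 151.66], [-163.58, 163.58]. Speed limits (degrees/s): [159.86, 159.86, 180, 180, 180, 180].

### API

Orientations are given as a 3x3 rotation matrix whose columns are the frame's x, y, z axes.
In Python, from rig import bot gives the robot as it stands.
- The arm moves only by the tool send_rows, never from a script. Its arguments are lists of equal length, an entry for each row: "fingers": the opening, from 0 (shut) to 1 (fully open); "dp": the shift along the world's x, y, z in mm, a list of three; "turn": the turn, a rotation vector about the world's x, y, z in rad, a list of three. In form: {"fingers": [fingers, ...], "dp": [[tx, ty, tz], ...], "turn": [[rx, ry, rz], ...]}. A call has 1 to 10 rows; each row is the pose to reach, as a shift and turn from the pose measured when the call began; what a row does not reach only later rows make up. A row lasts 1/12 s, in which the tool goes at most 41.7 mm and 7.16 degrees, less where a joint would pass 70% of its speed; a pose out of reach is approached as far as the arm can. A call with a gripper value outside its range is refused whole. The fingers move at their own pace and stop on an object; the grip force is fixed at half the most. Time passes only in rows, so rows that repeat a pose let the fingers close. It gives the time, the measured TCP pose, the force and the opening at its end, in the units of the state.
- bot.read_state(): the state, without advancing time (a new reading comes with each control period).
- bot.capture(name): name is "scene" or "top"; returns a dict with "img" (400x640x3 uint8, blue, green, red), "z_map" (400x640 float32, m along the optical axis (not along the pixel's ray), 0 where there is no reading), "mtx" (3x3 intrinsics, pixels), "origin" and "orientation" of the camera in the world. Camera axes: x right, y up, looking along -z (the intrinsics and any distortion apply to the point x, -y, -z); pixel columns grow to the right and rows downward; lengths in m; the calibration is good to about 2 mm. A picture is of the moment at which its call begins.
- bot.hand_in(): hands the job in, once; it reports no verdict.
The state is a dict: "time_s": time; "joint_positions": joint angles; "qvel": joint speeds; "tau": joint torques, N m; "position": TCP position; "tcp_rot": TCP orientation; "force": force on the tool from outside, world axes, zero at the start; "moment": the same for the moment, N m; "opening": opening from 0.0 (shut) to 1.0 (fully open).
Only numpy, scipy, OpenCV 4.12 (cv2) and the standard library are available. Lean on these libraries where they do the work, as an engineer would, in place of code of your own. Each camera call takes 0.05 s, during which the arm holds its last target.

### The job

Push the small round petri dish along the worktop, through the open front of the low magnifier bridge, gently up to the two stop posts at the back so that it sits under the lens; then press the key on the bridge's control box fully down and let it go. The dish is only pushed with the fingers: do not lift or tip it, do not press the key before the dish is in, and leave the vials and the beaker beside the work where they are.

Things in the scene. Friction and masses are not known exactly. Their poses are not given: they have to be found in the camera images.
- dish: Clear-white round petri dish with lid, 59 mm diameter, 15 mm high, about 30 g, closed and rigid, loose on the worktop in front of the bridge, up to 45 mm to one side of its centre line. Origin: centre of its underside. z up; its yaw means nothing.
- viewer: Magnifier bridge of pale bare aluminium, white control box on its left, fixed to the worktop. Origin: on the worktop under the lens, where the dish's centre is when it touches both stop posts. +x is the way the dish goes in, y to its left, z up. Deck: x -20 to 32, y -52 to 52 mm, underside 19 and top 25 mm up. A black lens ring, 38 mm wide, 10 mm high, stands on it over the origin.
- entry (a point): Middle of the opening, on the worktop at x = -20 mm of the bridge, under the deck's front edge. No sill. Side walls 72 mm apart (y 36 to 52 mm either side); their round noses reach 8 mm out to x = -28 mm and are 25 mm high. Fingers do not fit under the deck and need not: a dish that is home still sticks out 10 mm in front of its edge.
- stops (a point): Midway between the two steel stop posts (4 mm radius) on the worktop under the back of the deck, at x = 26, y = +-22 mm of the bridge.
- box_top (a point): Middle of the top of the control box, where the key's housing stands: white box 60 mm along x, 44 mm along y, 32 mm high, its middle at x = 6, y = 73 mm of the bridge.
- key_top (a point): Centre of the top of the round spring key, 22 mm diameter, 53 mm above the worktop when up, in a round grey housing (38 mm wide, its rim 44 mm up) on the control box, at x = 6, y = 73 mm of the bridge. It is pressed straight down.
- key (a joint): Travel of the key: 0 up, 0.005 m fully down; springs back when let go; takes about 5 N.
- vial: White-capped small brown-white vial, 22 mm diameter, 48 mm high, loose bystander standing to the left of the work. Origin: centre of its underside.
- vial_dark: Black-capped small brown vial, 22 mm diameter, 48 mm high, loose bystander standing to the right of the work. Origin: centre of its underside.
- beaker: Small glass beaker, 44 mm diameter, 58 mm high, loose bystander to the right of the bridge. Origin: centre of its underside.
Mind the look-alikes: they are no part of the job. Of the things like the viewer, leave any that is pink; of the rest the larger one is meant.

How it is judged (in metres and radians):
On the way, in this order (a step that is already met when the one before it is completed fails the run):
1. the dish lies flat under the bridge, up to the stop posts (x of dish in the frame of viewer between -0.005 and 0.005 m and y of dish in the frame of viewer between -0.008 and 0.008 m and height (world z) of dish below 0.004 m and angle between dish's own z axis and vertical below 0.08 rad), for 0.2 s.
2. the key is pressed fully down (value of joint key above 0.004 m), for 0.05 s.
3. the key is let go (value of joint key below 0.001 m), for 0.1 s.
At the end, for the whole second after the job is handed in: The dish lies flat and still under the bridge, its centre within 5 mm of the home point along the slide and within 8 mm sideways, and the key, having been pressed at least 4 mm after that, is up again (all of step 1 and linear speed of dish below 0.01 m/s and value of joint key below 0.001 m); the robot touches nothing.
It fails at once if the dish is lifted (8 mm) or tipped (0.2 rad) (height (world z) of dish above 0.008 m or angle between dish's own z axis and vertical above 0.2 rad).
It fails at once if the dish is pushed with more than 25 N (contact force between the fingers and dish above 25 N).
It fails at once if the key is pressed before the dish is in (value of joint key above 0.002 m and x of dish in the frame of viewer below -0.008 m).
It fails at once if a vial or the beaker is moved more than 15 mm or tipped (distance of any of vial, vial_dark, beaker from where it was at the start of the episode above 0.015 m or angle between any of vial, vial_dark, beaker's own z axis and vertical above 0.3 rad).
It also fails if it takes over 58 s, if anything falls off the work surface, if the arm or the gripper's body presses on something with over 40 N, if the wrist force passes 120 N, or if a joint passes its speed limit or range.

## Working session

There is one attempt and no reset: what is moved stays moved. The work goes in short steps, Python scripts to look and compute and a tool call to move; the robot and the scene stay as the last step left them, time stands still between calls to the robot, and variables do not carry over. Pictures are saved under pics/ and viewed, and the job is handed in when it is done.

Besides the shell and the picture viewer there is one more tool, called by a JSON object that holds its "fn" and its "kwargs". send_rows: Moves the arm, as the interface text tells. Its arguments: {"type":"object","properties":{"fingers":{"type":"array","items":{"type":"number"}},"dp":{"type":"array","items":{"type":"array","items":{"type":"number"}}},"turn":{"type":"array","items":{"type":"array","items":{"type":"number"}}}},"required":["fingers","dp","turn"]}

```bash
mkdir -p pics; ls
python3 - <<'E'
from rig import bot
import cv2,numpy as np
s=bot.read_state();print(s['time_s'],s['position'],s['tcp_rot'],s['opening'],s['force'])
for n in ['scene','top']:
    c=bot.capture(n);cv2.imwrite(f'pics/{n}0.png',c['img']);np.savez(f'{n}0.npz',**c);print(n,c['mtx'],c['origin'],c['orientation'],c.keys())
E
```

```text
pics
0.0 [ 0.14294494 -0.60768069  0.22157016] [[-1.34193001e-04  9.73479823e-01  2.28772849e-01]
 [ 2.15808124e-03  2.28772600e-01 -9.73477499e-01]
 [-9.99997662e-01  3.63076527e-04 -2.13154823e-03]] 0.9991892543018245 [-0.32757505  0.33745477  0.23606424]
scene [[396.1141231    0.         318.96151016]
 [  0.         396.1141231  198.94456231]
 [  0.           0.           1.        ]] [0.17666514 0.75492073 0.55703572] [[-0.83554093  0.29696566 -0.46225832]
 [-0.54929447 -0.47006233  0.69088132]
 [-0.01212219  0.83117555  0.55587791]] dict_keys(['img', 'z_map', 'mtx', 'origin', 'orientation'])
top [[413.29875325   0.         316.63007061]
 [  0.         413.29875325 200.55587618]
 [  0.           0.           1.        ]] [0.51418168 0.1511935  1.1960944 ] [[ 0.01607293  0.9988539  -0.04508387]
 [-0.99986906  0.01597189 -0.00260034]
 [-0.00187729  0.04511976  0.99897982]] dict_keys(['img', 'z_map', 'mtx', 'origin', 'orientation'])
```

View pics/scene0.png

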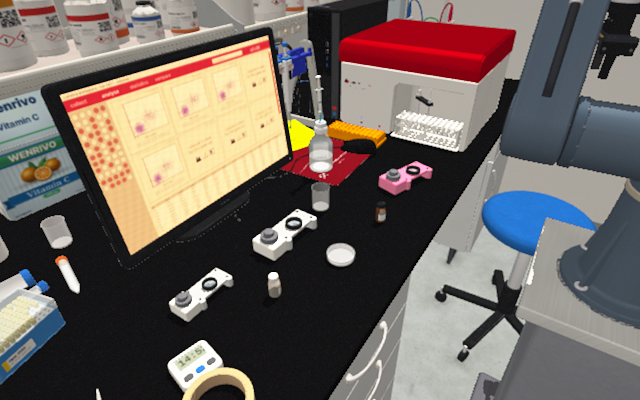

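View pics/top0.png

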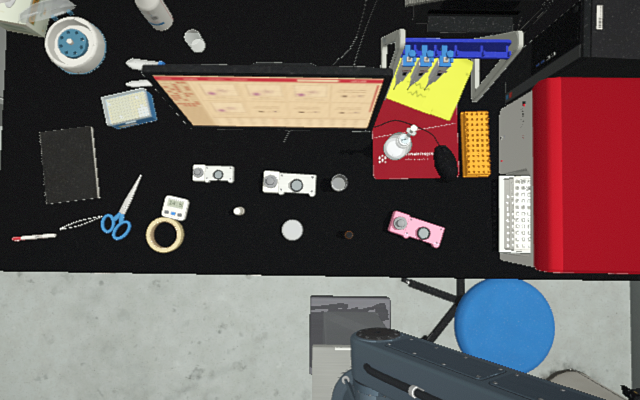

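Three bridge-like units appear in the top view: a small white one at (213,174), a larger white one at (290,183) and a pink one at (416,229). The non-pink larger one is (290,183), and the dish at (292,230) is in front of it. I'll confirm this with a crop and measurements.

```bash
cat > h.py <<'E'
import numpy as np,cv2
def cloud(c):
    K=c['mtx'];z=c['z_map'];v,u=np.mgrid[0:z.shape[0],0:z.shape[1]]
    p=np.stack([(u-K[0,2])/K[0,0]*z,-(v-K[1,2])/K[1,1]*z,-z],-1)
    w=p@c['orientation'].T+c['origin']; w[z==0]=np.nan
    return w
def proj(c,P):
    K=c['mtx'];q=(np.atleast_2d(P)-c['origin'])@c['orientation']
    return np.stack([K[0,2]+K[0,0]*q[:,0]/-q[:,2],K[1,2]+K[1,1]*-q[:,1]/-q[:,2]],-1)
E
python3 - <<'E'
from h import *
T=np.load('top0.npz');S=np.load('scene0.npz')
a=cv2.resize(T['img'][150:255,180:370],None,fx=4,fy=4,interpolation=cv2.INTER_CUBIC)
cv2.imwrite('pics/ctop.png',a)
b=cv2.resize(S['img'][170:330,150:410],None,fx=3,fy=3,interpolation=cv2.INTER_CUBIC)
cv2.imwrite('pics/cscene.png',b)
for nm,c in(('T',T),('S',S)):
    w=cloud(c)
    n=c['img'].copy()
    m=(w[...,2]>0.008)&(w[...,2]<0.075)&(w[...,0]>.38)&(w[...,0]<.75)&(w[...,1]>-.15)&(w[...,1]<.5)
    k,l,st,ce=cv2.connectedComponentsWithStats(m.astype(np.uint8))
    print(nm,'table z',np.nanmedian(w[(abs(w[...,2])<.02)&(w[...,0]>.4)&(w[...,0]<.6)&(w[...,1]>0)&(w[...,1]<.3)][:,2]))
    for i in range(1,k):
        if st[i,4]<15: continue
        q=w[l==i]; (rc,rs,ra)=cv2.minAreaRect((q[:,:2]*1000).astype(np.float32))
        print(i,ce[i].round(1),st[i,4],'rect mm',np.round(rc,1),np.round(rs,1),round(ra,1),'zmax',np.percentile(q[:,2],[50,98]).round(4), 'mid',((q[:,:2].min(0)+q[:,:2].max(0))/2).round(4))
E
```

```text
T table z 0.00039347741521700286
5 [389.9 152.7] 130 rect mm [706.7 -53. ] [63.5 24.7] 47.1 zmax [0.0437 0.0746] mid [ 0.7135 -0.0585]
18 [213.4 172.9] 556 rect mm [640.4 448.3] [103.3  45.5] 89.2 zmax [0.0209 0.0405] mid [0.6403 0.4482]
24 [288.1 182.7] 1023 rect mm [614.3 233.9] [147.6  62.6] 85.2 zmax [0.0275 0.0536] mid [0.6159 0.2336]
29 [339.  181.3] 85 rect mm [618.7  94.5] [41.6 42.6] 89.1 zmax [0.0547 0.0611] mid [0.6187 0.0945]
37 [238.6 210.5] 66 rect mm [534.9 373.8] [19.9 20. ] 43.9 zmax [0.0416 0.0511] mid [0.5355 0.3738]
38 [406.4 225.7] 709 rect mm [ 497.4 -106. ] [103.3  63. ] 72.0 zmax [0.0289 0.0532] mid [ 0.5007 -0.1001]
40 [291.7 229.5] 335 rect mm [483.7 223.3] [54.3 57.1] 0.9 zmax [0.015  0.0195] mid [0.4837 0.2233]
42 [348.2 234.3] 51 rect mm [472.7  63. ] [19.9 20.3] 0.8 zmax [0.0442 0.0509] mid [0.4727 0.063 ]
S table z 0.0028056754534171446
1 [320.  159.6] 498 rect mm [712.2 -54. ] [66.7 35. ] 33.7 zmax [0.0431 0.0735] mid [ 0.7185 -0.0607]
14 [397.1 178.8] 684 rect mm [ 495.3 -104.7] [106.7  62. ] 70.4 zmax [0.0291 0.0553] mid [ 0.5006 -0.0997]
24 [319.7 195.1] 454 rect mm [618.1  92.4] [40.7 46.3] 32.0 zmax [0.0427 0.0613] mid [0.6168 0.0917]
25 [379.8 210.5] 168 rect mm [470.5  64.7] [20.9 20.3] 46.6 zmax [0.032  0.0508] mid [0.4711 0.0636]
26 [281.9 233.4] 1495 rect mm [613.1 233.4] [149.2  63.5] 86.1 zmax [0.0284 0.0556] mid [0.6143 0.2327]
28 [339.9 253.5] 530 rect mm [482.2 224. ] [57.4 58.5] 31.3 zmax [0.0172 0.0191] mid [0.4823 0.2238]
29 [202.3 290.1] 1130 rect mm [639.  447.7] [104.6  48.2] 89.2 zmax [0.0223 0.0429] mid [0.6395 0.4476]
30 [273.2 283.6] 251 rect mm [533.3 375.8] [20.3 19.3] 8.3 zmax [0.0341 0.0514] mid [0.5336 0.3755]
```

View pics/ctop.png

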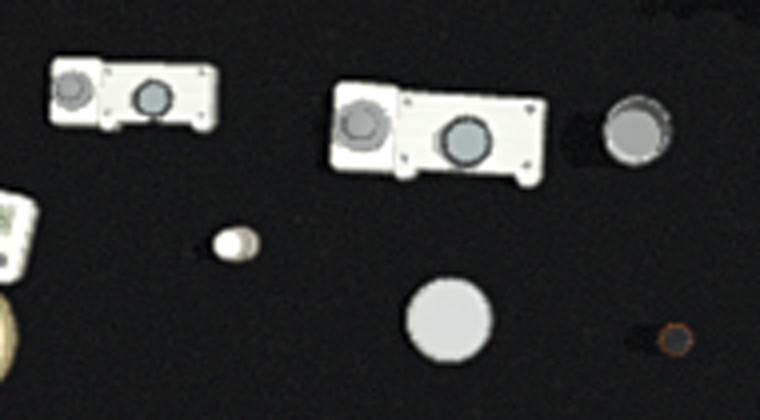

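View pics/cscene.png

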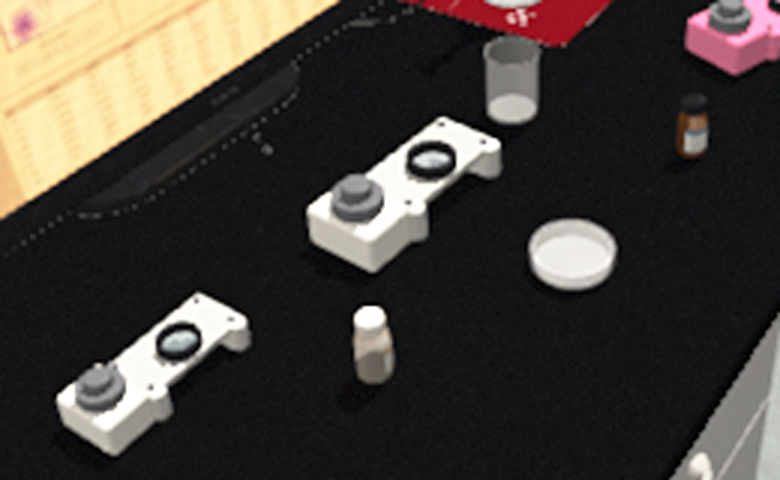

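The crops confirm it: the large white bridge (290,183 in top) measures 148 mm along y (expected 147), and the small one measures 103 mm. Next I'll fit its pose by silhouette in both cameras, along with the dish.

```bash
cat > fit.py <<'E'
from h import *
from scipy.optimize import minimize
def cyl(x,y,r,z0,z1,n=32):
    t=np.linspace(0,2*np.pi,n,endpoint=False);a=np.stack([x+r*np.cos(t),y+r*np.sin(t)],-1)
    return np.vstack([np.c_[a,np.full(n,z0)],np.c_[a,np.full(n,z1)]])
def box(x0,x1,y0,y1,z0,z1): return np.array([[x,y,z] for x in(x0,x1) for y in(y0,y1) for z in(z0,z1)],float)
V=[box(-20,32,-52,52,19,25),box(-24,36,51,95,0,32),cyl(6,73,19,32,44),cyl(6,73,11,44,53),cyl(0,0,19,25,35)]
for s in(1,-1):
    V.append(box(-20,32,min(36*s,52*s),max(36*s,52*s),0,25)); V.append(cyl(-20,44*s,8,0,25))
D=[cyl(0,0,29.5,0,15)]
F=6
def render(c,parts,p,roi):
    u0,v0,u1,v1=roi;m=np.zeros(((v1-v0)*F,(u1-u0)*F),np.uint8)
    cs,sn=np.cos(p[2]),np.sin(p[2]);R=np.array([[cs,-sn,0],[sn,cs,0],[0,0,1]])
    for P in parts:
        w=P@R.T/1000+[p[0],p[1],0]
        q=(proj(c,w)+.5-[u0,v0])*F
        h=cv2.convexHull(q.astype(np.float32))
        cv2.fillConvexPoly(m,np.round(h*16).astype(np.int32),1,shift=4)
    return cv2.resize(m.astype(np.float32),None,fx=1/F,fy=1/F,interpolation=cv2.INTER_AREA)
def mask(c,roi,th=55):
    u0,v0,u1,v1=roi
    g=c['img'][v0:v1,u0:u1].max(-1).astype(np.float32)
    return g
def fit(c,parts,p0,roi,yaw=True,hi=200):
    g=mask(c,roi)
    m=np.clip((g-25)/(hi-25),0,1)
    # fill interior dark ring: 
    def cost(d):
        p=[p0[0]+d[0]/1000,p0[1]+d[1]/1000,p0[2]+(d[2]/100 if yaw else 0)]
        r=render(c,parts,p,roi)
        return ((r-m)**2).sum()
    n=3 if yaw else 2
    best=None
    for s in(5,2):
        x0=np.zeros(n) if best is None else best.x
        sim=np.vstack([x0]+[x0+s*np.eye(n)[i] for i in range(n)])
        best=minimize(cost,x0,method='Nelder-Mead',options=dict(initial_simplex=sim,xatol=.02,fatol=1e-3))
    d=best.x
    return np.array([p0[0]+d[0]/1000,p0[1]+d[1]/1000,p0[2]+(d[2]/100 if yaw else 0)]),best.fun
E
python3 - <<'E'
from fit import *
T=np.load('top0.npz');S=np.load('scene0.npz')
for nm,c,roi,rd in(('T',T,(255,160,325,205),(272,210,312,250)),('S',S,(245,200,327,262),(320,238,362,272))):
    p,f=fit(c,V,[.612,.215,-.07],roi);print(nm,'viewer',p.round(4),np.degrees(p[2]).round(2),round(f,1))
    d,f=fit(c,D,[.483,.223,0],rd,False);print(nm,'dish',d.round(4),round(f,1))
    r=render(c,V,p,roi);u0,v0,u1,v1=roi
    a=cv2.resize(c['img'][v0:v1,u0:u1],None,fx=8,fy=8,interpolation=cv2.INTER_CUBIC)
    R=cv2.resize(r,None,fx=8,fy=8);cs,_=cv2.findContours((R>.5).astype(np.uint8),0,1);cv2.drawContours(a,cs,-1,(0,0,255),1)
    cv2.imwrite(f'pics/fit{nm}.png',a)
    cs,sn=np.cos(p[2]),np.sin(p[2]);print('dish in viewer',np.array([[cs,sn],[-sn,cs]])@(d-p)[:2]*1000)
E
```

```text
T viewer [ 0.611   0.2121 -0.0436] -2.5 45.3
T dish [0.4839 0.2241 0.    ] 1.6
dish in viewer [-127.4553253    6.3958095]
S viewer [ 0.6126  0.2069 -0.0298] -1.71 315.8
S dish [0.4846 0.2186 0.    ] 23.2
dish in viewer [-128.29831862    7.88672833]
```

View pics/fitT.png

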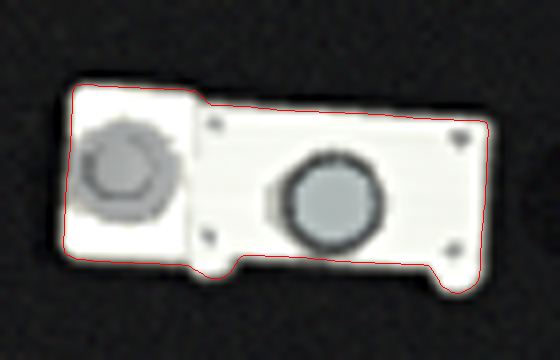

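View pics/fitS.png

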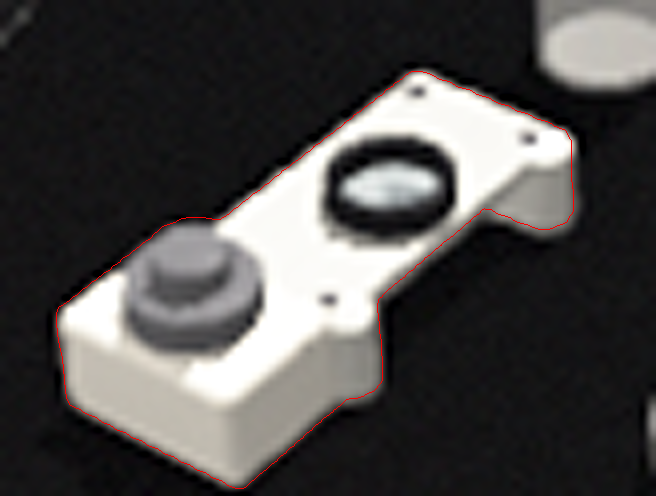

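Run:
```python
from h import *
for n in('top0','scene0'):
    w=cloud(np.load(n+'.npz'))
    for y in np.arange(-.6,.4,.1):
        m=(w[...,2]>.1)&(w[...,0]>.33)&(w[...,0]<.9)&(abs(w[...,1]-y)<.05)
        m0=(abs(w[...,2])<.02)&(w[...,0]>.3)&(abs(w[...,1]-y)<.05)
        print(n,round(y,1),w[m][:,0].min().round(3) if m.any() else None,w[m][:,2].max().round(3) if m.any() else None,'edge',w[m0][:,0].min().round(3) if m0.any() else None)
```

```text
top0 -0.6 0.407 0.299 edge 0.352
top0 -0.5 0.406 0.364 edge 0.352
top0 -0.4 0.406 0.365 edge 0.351
top0 -0.3 0.416 0.269 edge 0.351
top0 -0.2 0.894 0.269 edge 0.351
top0 -0.1 0.704 0.316 edge 0.351
top0 -0.0 0.712 0.386 edge 0.353
top0 0.1 0.77 0.386 edge 0.351
top0 0.2 0.77 0.386 edge 0.352
top0 0.3 0.77 0.385 edge 0.351
scene0 -0.6 0.404 0.365 edge 0.351
scene0 -0.5 0.404 0.364 edge 0.351
scene0 -0.4 0.404 0.365 edge 0.351
scene0 -0.3 0.417 0.269 edge 0.35
scene0 -0.2 0.891 0.268 edge 0.351
scene0 -0.1 0.702 0.316 edge 0.35
scene0 -0.0 0.718 0.385 edge 0.35
scene0 0.1 0.769 0.385 edge 0.35
scene0 0.2 0.768 0.385 edge 0.35
scene0 0.3 0.768 0.385 edge 0.35
```

{"fn": "send_rows", "kwargs": {"fingers": [1,1,1,1,1,1,1,1,1,1], "dp": [[19,30,0],[38,60,0],[57,90,0],[76,120,0],[95,150,0],[114,180,0],[133,210,0],[152,240,0],[166,275,0],[180,310,0]], "turn": [[0,0,0],[0,0,0],[0,0,0],[0,0,0],[0,0,0],[0,0,0],[0,0,0],[0,0,0],[0,0,0],[0,0,0]]}}

```text
time_s: 0.93
position: [0.3234, -0.2962, 0.2215]
tcp_rot: [[-0.0, 0.974, 0.228], [0.002, 0.228, -0.974], [-1.0, 0.0, -0.002]]
force: [0.5, -0.8, -0.5]
opening: 1.003
```

{"fn": "send_rows", "kwargs": {"fingers": [1,0.8,0.6,0.4,0.28,0.28,0.28,0.28,0.28,0.28], "dp": [[12,38,0],[24,76,0],[36,114,0],[48,152,0],[58,190,0],[66,228,0],[72,267,0],[77,306,0],[81,345,0],[84,384,0]], "turn": [[0,0,0],[0,0,0],[0,0,-0.04],[0,0,-0.08],[0,0,-0.12],[0,0,-0.16],[0,0,-0.2],[0,0,-0.24],[0,0,-0.274],[0,0,-0.274]]}}

```text
time_s: 1.77
position: [0.4073, 0.0898, 0.2214]
tcp_rot: [[0.001, 0.999, -0.045], [0.002, -0.045, -0.999], [-1.0, 0.001, -0.002]]
force: [0.4, 0.4, -0.8]
opening: 0.4
```

{"fn": "send_rows", "kwargs": {"fingers": [0.28,0.28,0.28,0.28,0.28,0.28,0.28,0.28,0.28,0.28], "dp": [[4,36,0],[7,72,0],[10,108,-20],[12,138,-50],[12,138,-85],[12,138,-115],[12,138,-140],[12,138,-160],[12,138,-170],[12,138,-170]], "turn": [[0,0,0],[0,0,0],[0,0,0],[0,0,0],[0,0,0],[0,0,0],[0,0,0],[0,0,0],[0,0,0],[0,0,0]]}}

```text
time_s: 2.6
position: [0.4178, 0.2274, 0.0494]
tcp_rot: [[-0.004, 0.999, -0.045], [0.001, -0.045, -0.999], [-1.0, -0.004, -0.001]]
force: [-1.1, -0.0, 0.8]
opening: 0.278
```

Run:
```python
from rig import bot
from h import *
s=bot.read_state();print(s['position'],s['tcp_rot'],s['opening'],s['force'],s['joint_positions'])
for n in ['scene','top']:
    c=bot.capture(n);np.savez(f'{n}1.npz',**c)
    q=proj(c,s['position'])[0].round().astype(int);print(n,q)
    i=c['img'][max(q[1]-75,0):q[1]+75,max(0,q[0]-100):q[0]+100]
    i=cv2.resize(i,None,fx=4,fy=4,interpolation=cv2.INTER_CUBIC);cv2.drawMarker(i,(402,302),(0,0,255),0,20)
    cv2.imwrite(f'pics/{n}1.png',i)
```

```text
[0.41778193 0.22739046 0.04943676] [[-4.21671717e-03  9.98984106e-01 -4.48661886e-02]
 [ 8.43648686e-04 -4.48630176e-02 -9.98992792e-01]
 [-9.99990754e-01 -4.25032136e-03 -6.53616972e-04]] 0.27817740245285955 [-1.0627726  -0.00785236  0.80381937] [ 14.99136123  36.52186796 111.06667585   0.20248195  32.63249319
 107.39205849]
scene [368 252]
top [289 254]
```

View pics/scene1.png

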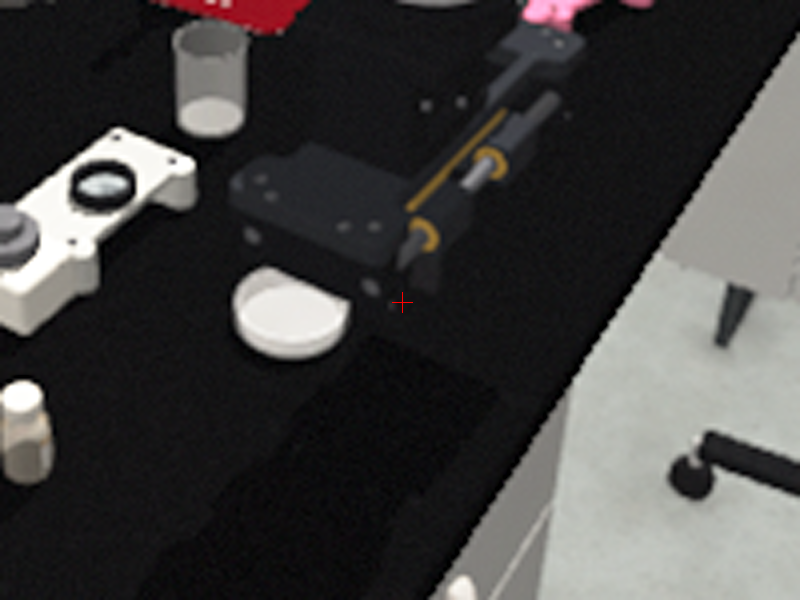

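View pics/top1.png

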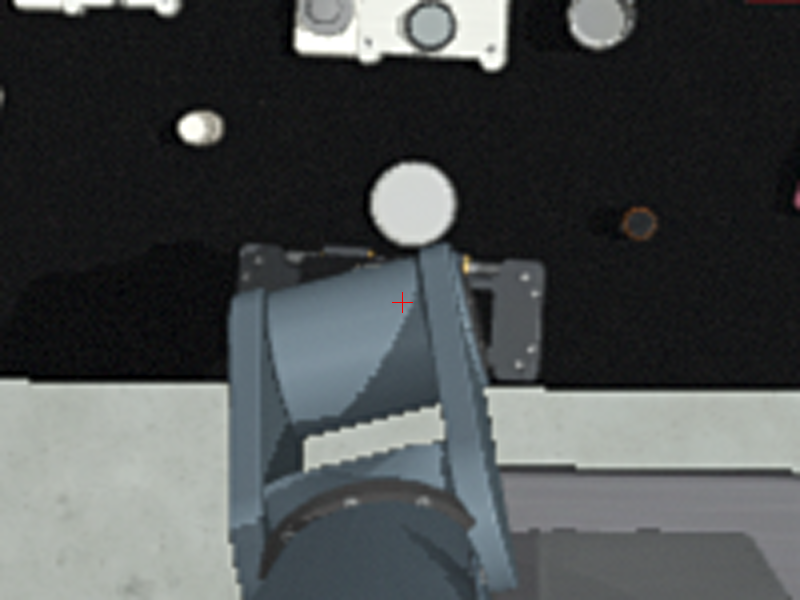

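{"fn": "send_rows", "kwargs": {"fingers": [0.28,0.28,0.28,0.28,0.28,0.28,0.28,0.28,0.28,0.28], "dp": [[0,-1,-15],[0,-2,-30],[0,-2,-40],[0,-2,-44],[4,-2,-44],[10,-3,-44],[16,-3,-44],[21,-3,-44],[24,-3,-44],[24,-3,-44]], "turn": [[0,0.004,0],[0,0.004,0],[0,0.004,0],[0,0.004,0],[0,0.004,0],[0,0.004,0],[0,0.004,0],[0,0.004,0],[0,0.004,0],[0,0.004,0]]}}

```text
time_s: 3.53
position: [0.4453, 0.225, 0.0081]
tcp_rot: [[-0.001, 0.999, -0.045], [0.003, -0.045, -0.999], [-1.0, -0.001, -0.003]]
force: [-0.3, 0.4, -0.7]
opening: 0.279
```

```bash
cat > snap.py <<'E'
import sys
from rig import bot
from h import *
k=sys.argv[1]
s=bot.read_state();print(s['time_s'],s['position'].round(4) if hasattr(s['position'],'round') else s['position'],np.round(s['force'],1),s['opening'])
for n in ['scene','top']:
    c=bot.capture(n);np.savez(f'{n}{k}.npz',**c)
    q=proj(c,s['position'])[0].round().astype(int);q[0]=min(max(q[0],100),540);q[1]=max(q[1],75);print(n,'crop origin',q-[100,75])
    i=c['img'][q[1]-75:q[1]+75,q[0]-100:q[0]+100]
    i=np.clip(i.astype(float)*1.6,0,255).astype(np.uint8)
    i=cv2.resize(i,None,fx=4 if n=='scene' else 3,fy=4 if n=='scene' else 3,interpolation=cv2.INTER_CUBIC)
    cv2.imwrite(f'pics/{n}{k}.png',i)
E
python3 snap.py 2
```

```text
3.5333 [0.4453 0.225  0.0081] [-0.3  0.4 -0.7] 0.27923865548127463
scene crop origin [255 187]
top crop origin [191 168]
```

View pics/scene2.png

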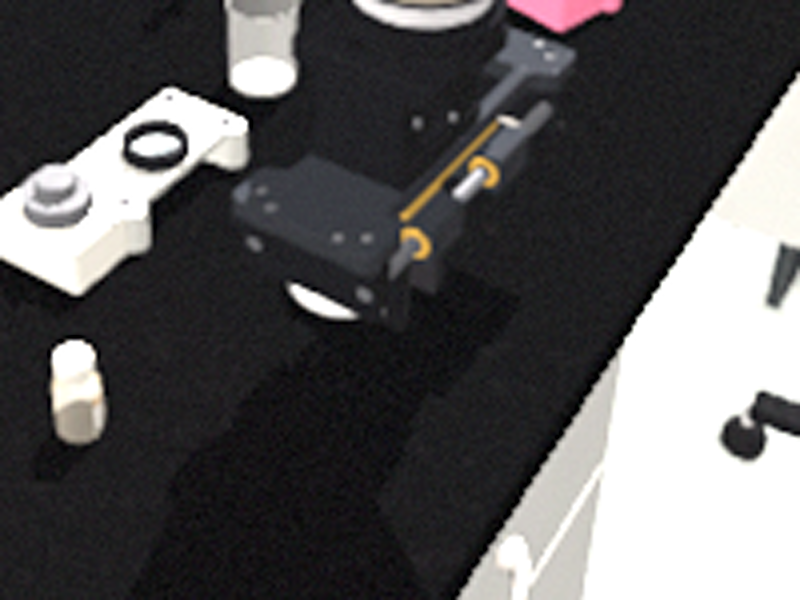

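View pics/top2.png

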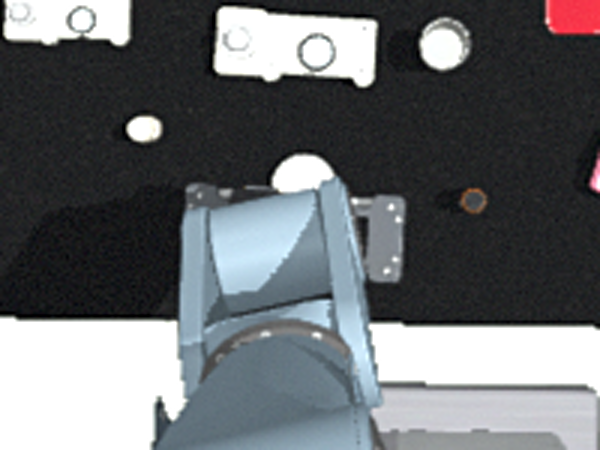

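{"fn": "send_rows", "kwargs": {"fingers": [0.28,0.28,0.28,0.28,0.28,0.28,0.28,0.28,0.28,0.28], "dp": [[2,0,-1],[6,0,-2],[12,-1,-3],[18,-2,-3],[25,-3,-3],[32,-4,-3],[40,-5,-3],[48,-6,-3],[54,-7,-3],[56,-7,-3]], "turn": [[0,0,0],[0,0,0],[0,0,0],[0,0,0],[0,0,0],[0,0,0],[0,0,0],[0,0,0],[0,0,0],[0,0,0]]}}

```text
time_s: 4.47
position: [0.5016, 0.2176, 0.0049]
tcp_rot: [[-0.001, 0.999, -0.046], [0.003, -0.046, -0.999], [-1.0, -0.001, -0.002]]
force: [-0.4, 0.4, -0.1]
opening: 0.282
```

```bash
python3 snap.py 3
```

```text
4.4667 [0.5016 0.2176 0.0049] [-0.4  0.4 -0.1] 0.2815527545747362
scene crop origin [233 176]
top crop origin [194 148]
```

View pics/scene3.png

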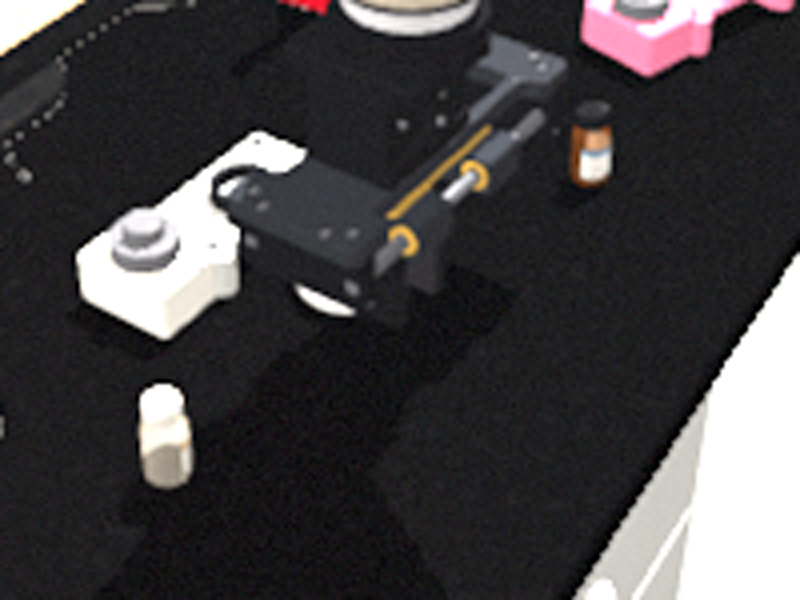

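View pics/top3.png

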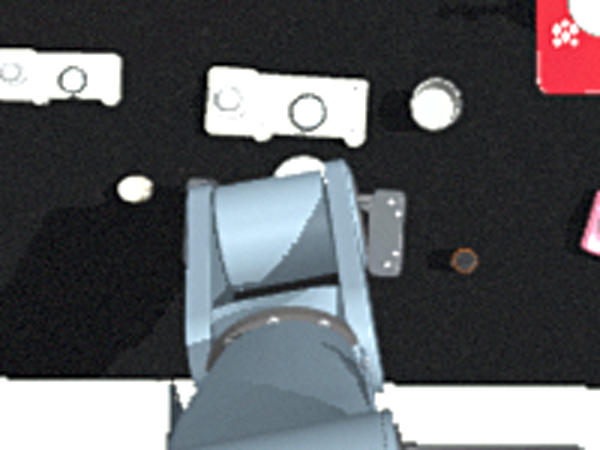

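Run:
```python
from h import *
for n,k in(('top0',0),('top2',2),('top3',3)):
    c=np.load(n+'.npz'); s={0:(.484,.224),2:(.484,.223),3:(.538,.2165)}[k]
    g=c['img'].max(-1)
    pts=[]
    u0,v0=proj(c,[*s,.015])[0]
    for a in np.radians(np.arange(-40,41,4)):   # rays toward +x (image up)
        d=np.array([np.cos(a),np.sin(a),0]);prev=None
        t=np.arange(.015,.045,.0003);q=proj(c,np.array([*s,.015])+t[:,None]*d)
        v=cv2.remap(g.astype(np.float32),q[:,0].astype(np.float32)[None],q[:,1].astype(np.float32)[None],1)[0]
        i=np.where(v<110)[0]
        if len(i) and v[0]>150: pts.append(np.array(s)+t[i[0]]*d[:2])
    pts=np.array(pts)
    from scipy.optimize import least_squares
    r=least_squares(lambda p:np.hypot(*(pts-p).T)-.0295,s,loss='soft_l1',f_scale=.0005);print(k,len(pts),r.x.round(4),np.abs(r.fun).max())
    p=np.array([.611,.2121]);cs,sn=np.cos(-.0436),np.sin(-.0436);print(np.array([[cs,sn],[-sn,cs]])@(r.x-p)*1000)
```

```text
0 21 [0.4843 0.2233] 0.0006528576413043566
[-127.05794688    5.67906561]
2 21 [0.4841 0.2232] 0.0005462642372208344
[-127.2364968     5.52266662]Traceback (most recent call last):
  File "<stdin>", line 15, in <module>
    return func(*args, **kwargs)
    vector_fun = VectorFunction(
        fun_wrapped,
    ...<6 lines>...
        workers=workers
    )
    self._update_fun()
    ~~~~~~~~~~~~~~~~^^
    self.f = self.fun_wrapped(xp_copy(self.x))
             ~~~~~~~~~~~~~~~~^^^^^^^^^^^^^^^^^
    return np.atleast_1d(self.fun(x))
                         ~~~~~~~~^^^
    return self.f(x, *self.args, **self.kwargs)
           ~~~~~~^^^^^^^^^^^^^^^^^^^^^^^^^^^^^^
  File "<stdin>", line 15, in <lambda>
ValueError: operands could not be broadcast together with shapes (0,) (2,)
```

```bash
cat > dishfit.py <<'E'
from h import *
from scipy.optimize import least_squares
import sys
def run(k,s,tmax=.038):
    c=np.load(f'top{k}.npz');g=c['img'].max(-1);pts=[]
    for a in np.radians(np.arange(-50,51,3)):
        d=np.array([np.cos(a),np.sin(a),0])
        t=np.arange(.018,tmax,.0003);q=proj(c,np.array([*s,.015])+t[:,None]*d)
        v=cv2.remap(g.astype(np.float32),q[:,0].astype(np.float32)[None],q[:,1].astype(np.float32)[None],1)[0]
        i=np.where((v[:-1]>=110)&(v[1:]<110))[0]
        if len(i): pts.append(np.array(s)+t[i[-1]]*d[:2])
    pts=np.array(pts)
    r=least_squares(lambda p:np.hypot(*(pts-p).T)-.0295,s,loss='soft_l1',f_scale=.0005);print(k,len(pts),r.x.round(4),np.abs(r.fun).max())
    p=np.array([.611,.2121]);cs,sn=np.cos(-.0436),np.sin(-.0436);print(np.array([[cs,sn],[-sn,cs]])@(r.x-p)*1000)
run(sys.argv[1],(float(sys.argv[2]),float(sys.argv[3])))
E
python3 dishfit.py 2 .484 .223; python3 dishfit.py 3 .538 .2165
```

```text
2 34 [0.4839 0.2233] 0.0005874625902586444
[-127.51537976    5.64467104]
3 34 [0.5393 0.2165] 0.006291536911202489
[-71.84218336   1.27221684]
```

{"fn": "send_rows", "kwargs": {"fingers": [0.28,0.28,0.28,0.28,0.28,0.28,0.28,0.28,0.28,0.28], "dp": [[3,0,0],[8,-0.5,0],[14,-1,0],[20,-1,0],[26,-1.5,0],[32,-2,0],[38,-2.5,0],[43,-3,0],[47,-3,0],[49,-3,0]], "turn": [[0,0,0],[0,0,0],[0,0,0],[0,0,0],[0,0,0],[0,0,0],[0,0,0],[0,0,0],[0,0,0],[0,0,0]]}}

```text
time_s: 5.4
position: [0.5502, 0.2146, 0.0048]
tcp_rot: [[-0.002, 0.999, -0.046], [0.002, -0.046, -0.999], [-1.0, -0.002, -0.002]]
force: [-0.1, 0.2, 0.0]
opening: 0.28
```

```bash
python3 snap.py 4
```

```text
5.4 [0.5502 0.2146 0.0048] [-0.1  0.2  0. ] 0.27968306954659283
scene crop origin [215 168]
top crop origin [196 131]
```

View pics/scene4.png

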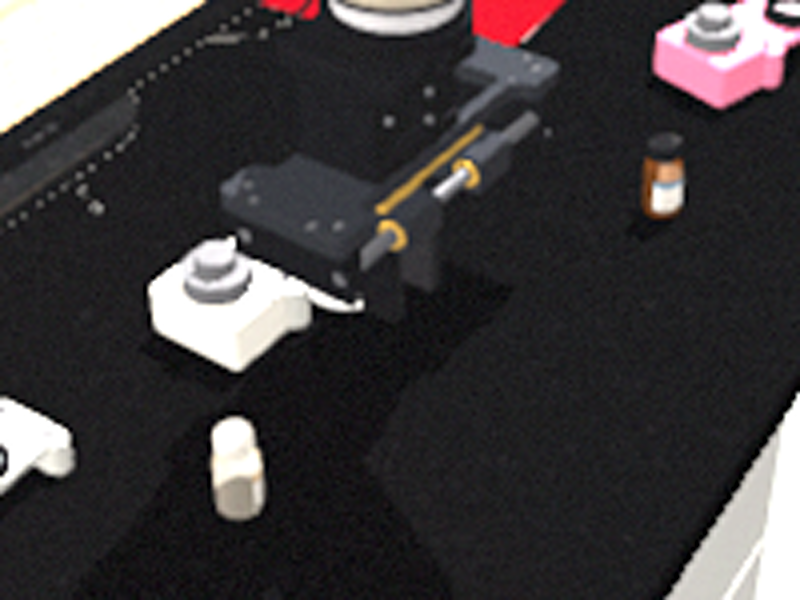

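View pics/top4.png

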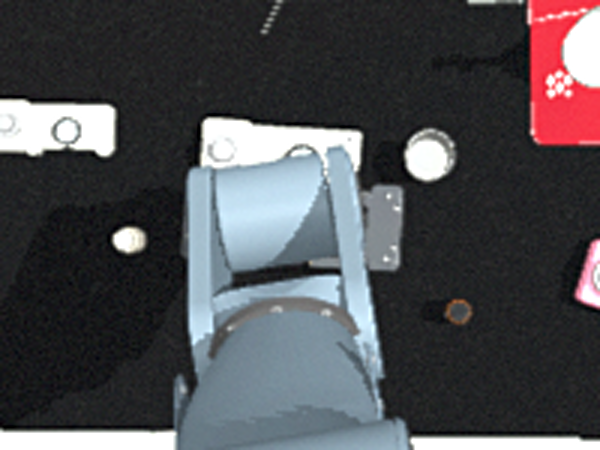

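{"fn": "send_rows", "kwargs": {"fingers": [0.28,0.28,0.28,0.28,0.28,0.28,0.28,0.28,0.28,0.28], "dp": [[2,0,0],[4,0,0],[6,0,0],[8,-0.5,0],[10,-0.5,0],[12,-0.5,0],[14,-0.5,0],[16,-0.5,0],[17.5,-0.5,0],[18,-0.5,0]], "turn": [[0,0,0],[0,0,0],[0,0,0],[0,0,0],[0,0,0],[0,0,0],[0,0,0],[0,0,0],[0,0,0],[0,0,0]]}}

```text
time_s: 6.33
position: [0.5682, 0.2142, 0.0048]
tcp_rot: [[-0.002, 0.999, -0.046], [0.002, -0.046, -0.999], [-1.0, -0.002, -0.002]]
force: [0.5, 0.6, -0.2]
opening: 0.279
```

{"fn": "send_rows", "kwargs": {"fingers": [0.28,0.28,0.28,0.28], "dp": [[0.7,0,0],[1.4,0,0],[2,0,0],[2,0,0]], "turn": [[0,0,0],[0,0,0],[0,0,0],[0,0,0]]}}

```text
time_s: 6.67
position: [0.5704, 0.2142, 0.0049]
tcp_rot: [[-0.001, 0.999, -0.046], [0.003, -0.046, -0.999], [-1.0, -0.002, -0.002]]
force: [-0.2, 0.4, 0.4]
opening: 0.276
```

{"fn": "send_rows", "kwargs": {"fingers": [0.28,0.28,0.28,0.28], "dp": [[0.5,0,0],[1,0,0],[1.5,0,0],[1.5,0,0]], "turn": [[0,0,0],[0,0,0],[0,0,0],[0,0,0]]}}

```text
time_s: 7.0
position: [0.572, 0.2142, 0.0049]
tcp_rot: [[-0.001, 0.999, -0.046], [0.003, -0.046, -0.999], [-1.0, -0.001, -0.002]]
force: [-0.2, -0.3, -0.5]
opening: 0.279
```

{"fn": "send_rows", "kwargs": {"fingers": [0.28,0.28,0.28], "dp": [[0.5,0,0],[1,0,0],[1,0,0]], "turn": [[0,0,0],[0,0,0],[0,0,0]]}}

```text
time_s: 7.25
position: [0.5724, 0.2141, 0.0048]
tcp_rot: [[-0.003, 0.999, -0.046], [0.002, -0.046, -0.999], [-1.0, -0.003, -0.002]]
force: [-1.7, 0.3, 0.4]
opening: 0.278
```

```bash
python3 snap.py 5
```

```text
7.25 [0.5724 0.2141 0.0048] [-1.7  0.3  0.4] 0.27811807003072764
scene crop origin [207 164]
top crop origin [196 124]
```

View pics/scene5.png

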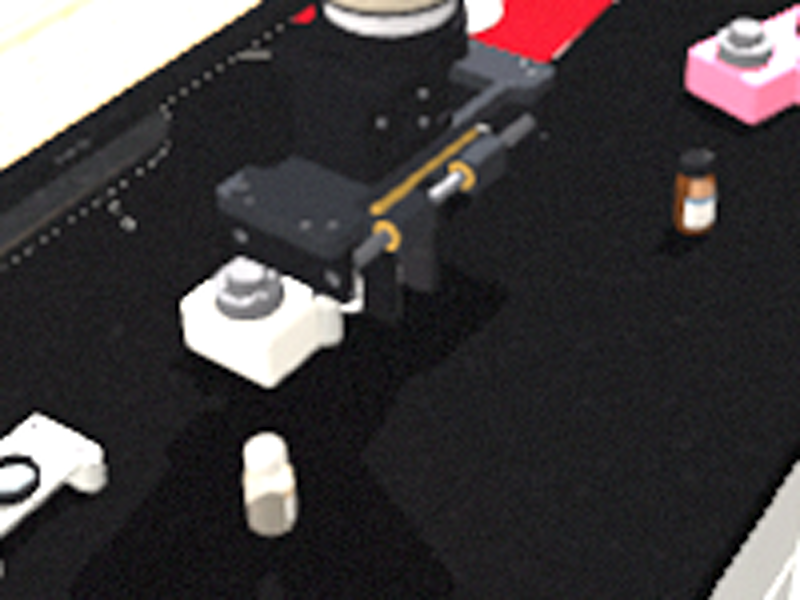

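Force is rising and the move stopped short of its target, so the dish seems to be at the stops. One more small nudge to confirm.

{"fn": "send_rows", "kwargs": {"fingers": [0.28,0.28,0.28], "dp": [[0.5,0,0],[1,0,0],[1,0,0]], "turn": [[0,0,0],[0,0,0],[0,0,0]]}}

```text
time_s: 7.6
position: [0.5725, 0.2141, 0.0047]
tcp_rot: [[-0.005, 0.999, -0.046], [0.002, -0.046, -0.999], [-1.0, -0.005, -0.002]]
force: [-3.2, 0.6, 2.6]
opening: 0.281
```

{"fn": "send_rows", "kwargs": {"fingers": [0.28,0.28,0.28,0.28,0.28,0.28,0.28,0.28,0.28,0.28], "dp": [[-3,0,0],[-10,0,0],[-22,1,0],[-36,1,5],[-50,2,25],[-70,2,55],[-95,3,85],[-125,3,110],[-150,4,125],[-160,4,125]], "turn": [[0,0,0],[0,0,0],[0,0,0],[0,0,0],[0,0,0],[0,0,0],[0,0,0],[0,0,0],[0,0,0],[0,0,0]]}}

```text
time_s: 8.43
position: [0.4101, 0.2184, 0.1323]
tcp_rot: [[-0.002, 0.999, -0.045], [0.003, -0.045, -0.999], [-1.0, -0.002, -0.003]]
force: [-0.2, 0.2, -0.5]
opening: 0.281
```

Run:
```python
from rig import bot
from h import *
s=bot.read_state();print(s['time_s'],s['position'],s['force'])
P={}
for n,r in(('scene',(230,190,360,280)),('top',(240,150,360,240))):
    c=bot.capture(n);np.savez(f'{n}6.npz',**c)
    i=cv2.resize(c['img'][r[1]:r[3],r[0]:r[2]],None,fx=6,fy=6,interpolation=cv2.INTER_CUBIC)
    i=np.clip(i.astype(float)*1.4,0,255).astype(np.uint8);cv2.imwrite(f'pics/{n}6.png',i)
```

```text
8.4333 [0.41007126 0.21840908 0.13228683] [-0.16387961  0.2312596  -0.53356454]
```

View pics/scene6.png

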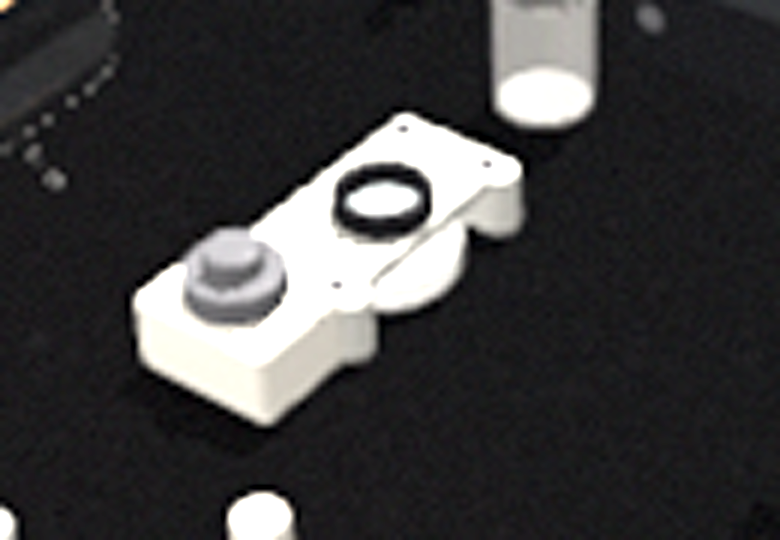

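View pics/top6.png

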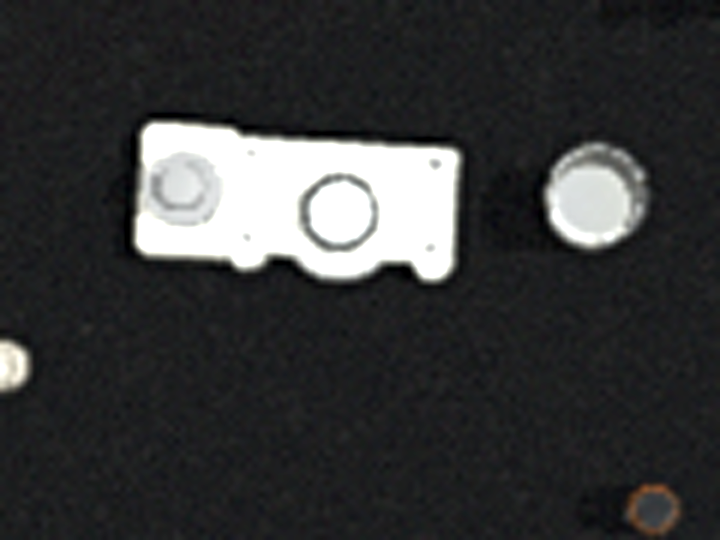

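Both crops show the dish under the bridge, with only a front sliver showing between the noses. I'll fit its position with the known model, and get the key position as well.

Run:
```python
from fit import *
for nm,roi in(('top',(255,160,325,205)),('scene',(245,200,327,262))):
    c=np.load(nm+'6.npz');v0={'top':[.611,.2121,-.0436],'scene':[.6126,.2069,-.0298]}[nm]
    m=np.clip((c['img'][roi[1]:roi[3],roi[0]:roi[2]].max(-1)-25.)/175,0,1)
    res=[]
    for x in np.arange(-12,7,.5):
        for y in np.arange(-7,7.1,1):
            parts=V+[cyl(x,y,29.5,0,15)]
            res.append((((render(c,parts,v0,roi)-m)**2).sum(),x,y))
    res.sort();print(nm,res[:4])
    cs,sn=np.cos(v0[2]),np.sin(v0[2]);k=np.array(v0[:2])+np.array([[cs,-sn],[sn,cs]])@[.006,.073];print('key',k)
    w=cloud(c);q=w[(w[...,2]>.0485)&(w[...,2]<.06)&(np.hypot(w[...,0]-.62,w[...,1]-.285)<.03)];print(len(q),q.mean(0))
```

```text
top [(np.float64(38.087045512410604), np.float64(-1.0), np.float64(2.0)), (np.float64(38.39785677776119), np.float64(-1.0), np.float64(3.0)), (np.float64(38.399655716643366), np.float64(-1.5), np.float64(2.0)), (np.float64(38.40674126175179), np.float64(-1.0), np.float64(1.0))]
key [0.62017609 0.28476911]
51 [0.61928004 0.2854614  0.05277908]
scene [(np.float64(317.81442797578495), np.float64(0.5), np.float64(0.0)), (np.float64(318.19078166335476), np.float64(0.0), np.float64(0.0)), (np.float64(318.3163459864686), np.float64(1.0), np.float64(0.0)), (np.float64(318.39080366008454), np.float64(0.5), np.float64(-1.0))]
key [0.62077241 0.27968882]
82 [0.61640281 0.28634794 0.054093  ]
```

The dish is home: about (-1, +2) mm from top and (0.5, 0) mm from scene. Next I'll shut the fingers and move over the key at about (0.620, 0.284).

{"fn": "send_rows", "kwargs": {"fingers": [0,0,0,0,0,0,0,0,0,0], "dp": [[25,8,0],[55,18,0],[90,28,0],[125,39,0],[160,50,0],[190,60,0],[207,65,-10],[210,66,-30],[210,66,-50],[210,66,-60]], "turn": [[0,0,0],[0,0,0],[0,0,0],[0,0,0],[0,0,0],[0,0,0],[0,0,0],[0,0,0],[0,0,0],[0,0,0]]}}

```text
time_s: 9.37
position: [0.6213, 0.2834, 0.0655]
tcp_rot: [[-0.007, 0.999, -0.045], [0.001, -0.045, -0.999], [-1.0, -0.007, -0.001]]
force: [-0.3, 0.9, -0.6]
opening: 0.005
```

{"fn": "send_rows", "kwargs": {"fingers": [0,0,0,0], "dp": [[0,0,-4],[0,0,-8],[0,0,-10],[0,0,-10]], "turn": [[0,0,0],[0,0,0],[0,0,0],[0,0,0]]}}

```text
time_s: 9.7
position: [0.6217, 0.2833, 0.0555]
tcp_rot: [[-0.007, 0.999, -0.046], [0.001, -0.046, -0.999], [-1.0, -0.007, -0.001]]
force: [0.3, 0.0, -0.3]
opening: 0.007
```

```bash
python3 snap.py 7
```

```text
9.7 [0.6217 0.2833 0.0555] [ 0.3  0.  -0.3] 0.007232079880201483
scene crop origin [167 155]
top crop origin [170 105]
```

View pics/scene7.png

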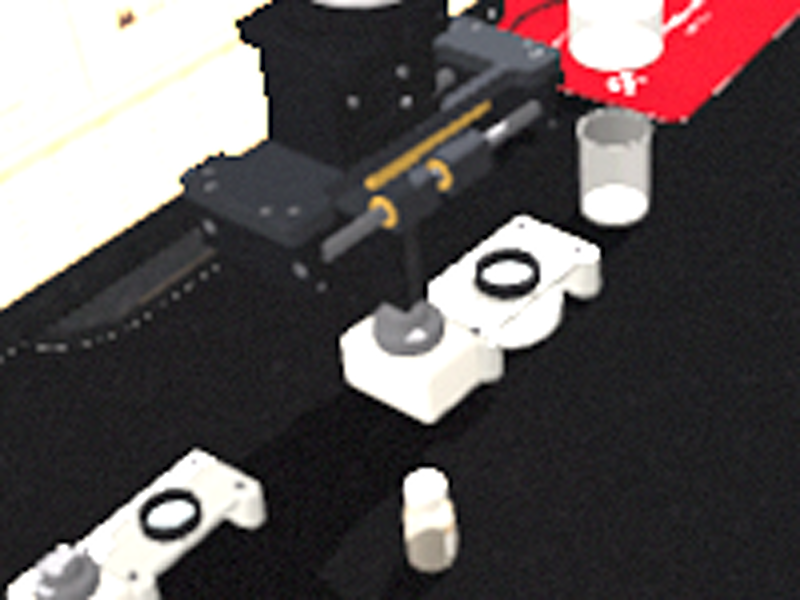

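The shut fingers stand right over the key (about 405,310 in the crop). Pressing now.

{"fn": "send_rows", "kwargs": {"fingers": [0,0,0,0,0,0], "dp": [[0,0,-1.5],[0,0,-3],[0,0,-4.5],[0,0,-6],[0,0,-7],[0,0,-7]], "turn": [[0,0,0],[0,0,0],[0,0,0],[0,0,0],[0,0,0],[0,0,0]]}}

```text
time_s: 10.3
position: [0.6226, 0.2838, 0.05]
tcp_rot: [[-0.004, 0.999, -0.045], [0.002, -0.045, -0.999], [-1.0, -0.004, -0.002]]
force: [-0.1, 0.0, 4.2]
opening: 0.011
```

{"fn": "send_rows", "kwargs": {"fingers": [0,0,0,0,0,0], "dp": [[-1,0,-1],[-1,0,-2],[-1,0,-3],[-1,0,-4],[-1,0,-4],[-1,0,-4]], "turn": [[0,0,0],[0,0,0],[0,0,0],[0,0,0],[0,0,0],[0,0,0]]}}

```text
time_s: 10.8
position: [0.6226, 0.2839, 0.0483]
tcp_rot: [[-0.001, 0.999, -0.045], [0.002, -0.045, -0.999], [-1.0, -0.002, -0.002]]
force: [-0.6, -1.0, 12.7]
opening: 0.009
```

{"fn": "send_rows", "kwargs": {"fingers": [0,0,0,0], "dp": [[0,0,-1],[0,0,-2],[0,0,-2.5],[0,0,-2.5]], "turn": [[0,0,0],[0,0,0],[0,0,0],[0,0,0]]}}

```text
time_s: 11.13
position: [0.6227, 0.2838, 0.0483]
tcp_rot: [[-0.001, 0.999, -0.045], [0.002, -0.045, -0.999], [-1.0, -0.001, -0.002]]
force: [-2.0, -0.5, 14.5]
opening: 0.006
```

{"fn": "send_rows", "kwargs": {"fingers": [0,0,0,0,0,0,0,0,0,0], "dp": [[0,0,4],[0,0,12],[0,0,25],[0,0,50],[0,0,80],[-30,-5,100],[-65,-15,110],[-100,-25,110],[-140,-40,110],[-180,-55,110]], "turn": [[0,0,0],[0,0,0],[0,0,0],[0,0,0],[0,0,0],[0,0,0],[0,0,0],[0,0,0],[0,0,0],[0,0,0]]}}

```text
time_s: 11.97
position: [0.4427, 0.2292, 0.1588]
tcp_rot: [[-0.001, 0.999, -0.045], [0.002, -0.045, -0.999], [-1.0, -0.001, -0.002]]
force: [-0.3, -0.2, 0.1]
opening: 0.004
```

Run:
```python
from rig import bot
from fit import *
s=bot.read_state();print(s['time_s'],s['position'],s['force'])
for nm,roi in(('top',(255,160,325,205)),('scene',(245,200,327,262))):
    c=bot.capture(nm);np.savez(f'{nm}8.npz',**c)
    v0={'top':[.611,.2121,-.0436],'scene':[.6126,.2069,-.0298]}[nm]
    m=np.clip((c['img'][roi[1]:roi[3],roi[0]:roi[2]].max(-1)-25.)/175,0,1)
    print(nm,min((((render(c,V+[cyl(x,y,29.5,0,15)],v0,roi)-m)**2).sum(),x,y) for x in np.arange(-8,6,.5) for y in np.arange(-6,7)))
    w=cloud(c);q=w[(w[...,2]>.0485)&(w[...,2]<.06)&(np.hypot(w[...,0]-.62,w[...,1]-.285)<.03)];print('key',len(q),q.mean(0))
    o=cloud(np.load(nm+'0.npz'))
    for n,x,y in(('vial',.535,.374),('dark',.472,.063),('beaker',.618,.093)):
        f=lambda w:np.median(w[(w[...,2]>.01)&(np.hypot(w[...,0]-x,w[...,1]-y)<.04)],0)
        print(n,(f(w)-f(o)).round(4))
c=np.load('scene8.npz')['img'][170:300,200:400];cv2.imwrite('pics/fin.png',cv2.resize(c,None,fx=4,fy=4,interpolation=cv2.INTER_CUBIC))
```

```text
11.9667 [0.44269049 0.22917585 0.15879764] [-0.27277549 -0.21691064  0.13942958]
top (np.float64(38.44534755814432), np.float64(-1.0), np.int64(2))
key 51 [0.61949948 0.28525988 0.05221939]
vial [0.0009 0.0003 0.0015]
dark [0.0003 0.0001 0.0021]
beaker [ 0.0001  0.0003 -0.0003]
scene (np.float64(317.7626257121234), np.float64(0.5), np.int64(0))
key 88 [0.61646922 0.28663096 0.05368903]
vial [-0.0004  0.0003  0.0001]
dark [ 0.0002 -0.      0.0005]
beaker [ 0.      0.0003 -0.0008]
```

View pics/fin.png

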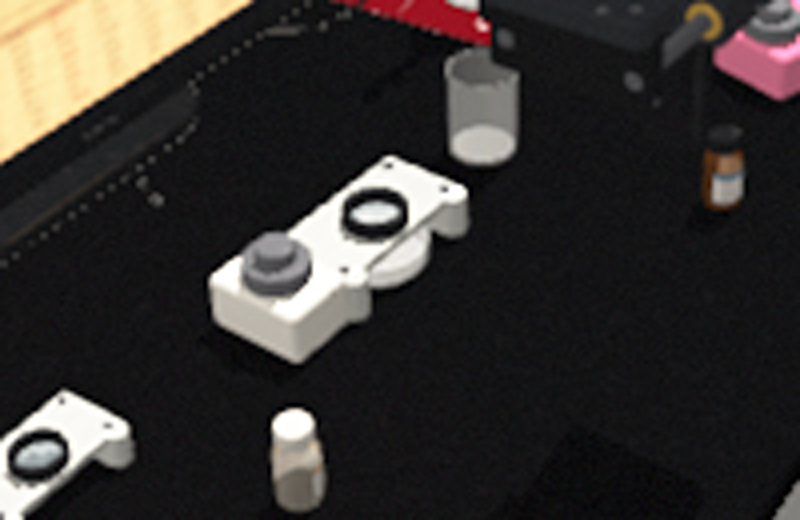

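The dish is home, the key is back up, the bystanders are still in place and the arm touches nothing. Handing in.

```bash
python3 -c "
from rig import bot
print(bot.hand_in())"
```

```text
the job is handed in; nothing more can be done
None
```

I pushed the dish under the larger white bridge with two slightly opened fingers until it met the stop posts. Then I pressed the key with shut fingers, let it go, backed the arm clear and handed the job in at about 12 s. The hand-in gives no verdict, so what follows is my own checking.

- **Dish:** the push ended at about 3 N with no further movement. The last fits put the dish within about 2 mm of home: (-1, +2) mm from the top camera and (+0.5, 0) mm from the scene camera.
- **Key:** it bottomed at a tool height of 48.3 mm (about 4.7 mm of travel if it stands 53 mm up) and 14.5 N. Afterwards its top read 52–54 mm, so it is up again.
- **Bystanders:** in the last check, both vials and the beaker had moved less than 1 mm sideways.
- **Disagreement:** the two cameras differed by about 5 mm in absolute y for the bridge and the dish. The dish's position relative to the bridge agreed to about 2 mm. I used the top camera, which matched the arm's own position to within about 2 mm.

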